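Hold a spread snap ring at the groove of a spool axle

ROBOT

A 6-joint arm with a two-finger parallel gripper is mounted at the origin on a cart in front of the work surface, level with it; the furniture and walls round the work are solid. World frame = base frame: x ahead of the robot, y to its left, z up, the work surface at z = 0. Lengths are in m, angles in rad, forces in N, time in s.
With the tool pointing down it reaches from about 0.375 to 0.9 m from the base axis. Payload 3.1 kg.
Tool frame: the origin (TCP) lies between the finger pads; the fingertips stand 17 mm ahead of it and the grasp point (between the pads) lies 2 mm behind it (robot.nose_length is the distance from the TCP to the fingertips, in m); z points along the fingers, y is the line along which they close (so a half turn about z gives the same grasp; the last joint's range is limited). The gripper opens to 87 mm and grips with 3 to 60 N. Pads are 19 mm wide; open, the fingers measure 117 mm over their backs; the gripper's body (75 mm by 190 mm) begins 51 mm behind the grasp point.
Start: joints at [-1.482, 0.527, 1.433, -0, 1.181, -0.178], TCP at [0.165, -0.603, 0.24] pointing down, gripper open.
Joint ranges: [-3.08, 3.08], [-0.75, 2.2], [0.22, 2.44], [-1.43, 4.57], [0, 2.65], [-2.85, 2.85]. Speed limits (rad/s): [2.79, 2.79, 3.14, 3.14, 3.14, 3.14].

INTERFACE

Orientations are given as a unit quaternion [x, y, z, w].
In Python, from rig import robot, cams gives the robot as it stands.
- The arm moves only by the shell command python3 -m pendant 'ROWS' [FORCE]. ROWS is JSON, a list of rows, each an object with "jaw": the opening, from 0 (shut) to 1 (fully open); "linear": the shift along the tool's x, y, z in cm, a list of three; "twist": the turn about the tool's z in degrees. A call has 1 to 12 rows; each row shifts and turns the commanded pose from where the row before left it, along the tool's axes as they then stand; what a row does not reach is not made up. A row lasts 1/12 s, in which the tool goes at most 41.7 mm and 7.16 degrees, less where a joint would pass 70% of its speed; a pose out of reach is approached as far as the arm can. A call is refused whole if a number of a shift passes 4.17 or a number of a turn 7.16, either way. A call with a gripper value outside its range is refused whole. The fingers move at their own pace and stop on an object; FORCE is the grip in N (left out, the last holds). Time passes only in rows, so rows that do not move let the fingers close. It gives the time, the measured TCP pose, the force, the opening and the grip force at its end, in the units of the state.
- robot.get_obs(): the state, without advancing time (a new reading comes with each control period).
- cams.camera(name): name is "scene" or "top"; returns a dict with "color" (480x640x3 uint8, blue, green, red), "depth" (480x640 float32, m along the optical axis (not along the pixel's ray), 0 where there is no reading), "fov_y" (degrees; the focal length in pixels is half the picture's height over the tangent of half this angle, whatever the lens; pixels are square), "cx", "cy" (the principal point, pixels), "view" (4x4, takes a point from world to camera coordinates). Camera axes: x right, y down, z forward; pixel columns grow to the right and rows downward; lengths in m; the calibration is good to about 2 mm. A picture is of the moment at which its call begins.
- robot.hand_in(): hands the job in; it is judged then, once.
The state is a dict: "time": time; "q": joint angles; "joint_velocities": joint speeds; "joint_torque": joint torques, N m; "position": TCP position; "tool_rot": TCP orientation; "ft_force": force on the tool from outside, world axes, zero at the start; "moment": the same for the moment, N m; "grip_width": finger opening in m; "grip_force": force on a finger pad.
Only numpy, scipy, OpenCV 4.12 (cv2) and the standard library are available. Lean on these libraries where they do the work, as an engineer would, in place of code of your own. Each camera call takes 0.05 s, during which the arm holds its last target. There are 200 camera calls.

TASK

Turn the round turntable by its red crank post, anticlockwise seen from above, until it comes to its stop with the wick spool at the yellow index block. Then pick up the orange-handled snap-ring pliers, squeeze the handles fully so that the two ring halves part, and lower the spread ring over the spool's steel axle stub until it is level with the dark groove, centred round the axle, and touching neither axle nor spool. Finish while still holding it there, squeezed open, and leave the other things on the bench alone.

Things in the scene. Friction and masses are not known exactly. Their poses are not given: they have to be found in the camera images.
- turntable (a joint): angle of the aluminium disc (180 mm across, top face 30 mm above the bench) on its fixed dark base. It grows anticlockwise seen from above, from 0 to a hard stop at 1.5 rad, where the spool stands at the yellow index block. It starts between 0.1 and 0.6 and stays where it is left (light friction, about 2 N at the crank post).
- index_base: fixed round dark base of the turntable, 184 mm across with four feet reaching 114 mm from the centre. Origin: on the bench, on the turning axis (vertical). Its -x axis points at the yellow index block. The disc, crank post, spool and axle ride on it.
- index_mark (a point): top centre of the yellow index block, 111 mm from the turning axis, 38 mm above the bench
- crank_grip (a point): point to hold on the red upright crank post of the disc, on its axis, 70 mm above the bench; the post is 16 mm across, stands from the disc up to 90 mm above the bench, 70 mm from the turning axis. The post stands 2.1 rad anticlockwise of the spool axle about the turning axis.
- groove (a point): centre of the dark groove of the steel axle stub, which stands upright on the disc 60 mm from the turning axis, through a wick spool (60 mm across, its top 82 mm above the bench). Groove: 13 mm across, 10 mm high, its middle 103 mm above the bench. Axle above and below it: 18 mm across; tapered top end at 127 mm.
- pliers: snap-ring pliers standing loose on the bench, 0.11 kg. Origin: on the underside, directly below the ring's centre; +x points from the handles to the ring, z up, y is the line along which the handles are squeezed. A dark flat housing (38 x 60 mm, 14 mm high) has its centre at x = -47 mm; steel arms at the sides join it to the ring.
- ring_center (a point): centre of the snap ring, on body pliers at (0, 0, 5) mm. Ring of 4 mm steel wire in two halves; closed it is 14 mm inside and does not pass the 18 mm axle; fully spread each half has moved 8 mm outward in y and there are about 3 mm to spare round the axle.
- pliers_grip (a point): point midway between the two upright orange handles at grip height, on body pliers at (-47, 0, 60) mm. Handles: flat plates 18 mm wide in x, 5 mm thick, up to 78 mm above the underside; over their outer faces 42 mm at rest, 26 mm fully squeezed, always parallel. They move only in y, so the ring's place relative to the grip does not change.
- handle_left (a joint): how far the handle on the +y side is pressed inward, 0 at rest to 0.008 m at its stop; sprung, 3 N to start, 7 N fully in (a grip of 15 to 25 N holds it firmly at the stop). It spreads the ring half on the -y side by the same amount.
- handle_right (a joint): the same for the handle on the -y side, which spreads the ring half on the +y side
- scent_1: bystander: small dropper bottle, 37 mm across, 108 mm tall; origin at its foot
- scent_3: bystander: larger dropper bottle, 44 mm across, 125 mm tall; origin at its foot
- tin_lid_1: bystander: round white tin with a red disc on its lid, 67 mm across, 46 mm tall; origin at its foot
- tin_lid_2: bystander: round white tin with a black disc on its lid, 67 mm across, 46 mm tall; origin at its foot
- sanding_block: bystander: brown sanding block, 60 x 100 x 28 mm; origin at its foot

How it is judged:
By the outcome, as a careful person would: the job done as asked, in the order asked, and still so for the second after the job is handed in, while the arm keeps its last pose, push and grip.
It also fails if it takes over 54 s, if anything falls off the work surface, if the arm or the gripper's body presses on something with over 40 N, if the wrist force passes 120 N, or if a joint passes its speed limit or range.

## Working session

There is one attempt and no reset: what is moved stays moved. The work goes in short steps, Python scripts to look and compute and a shell command to move; the robot and the scene stay as the last step left them, time stands still between calls to the robot, and variables do not carry over. Pictures are saved under pics/ and viewed, at most 10 in all, crops included, and the job is handed in when it is done.

```bash
ls; mkdir -p pics; python3 - <<'E'
from rig import robot,cams
import cv2,numpy as np
for n in("scene","top"):
    c=cams.camera(n);cv2.imwrite(f"pics/{n}0.png",c["color"]);np.savez(f"{n}0.npz",**{k:c[k] for k in c})
    print(n,c["fov_y"],c["cx"],c["cy"],c["view"].round(3).tolist())
o=robot.get_obs();print(o)
E
```

```text
pics
scene 55.910385556072285 322.83998570374484 241.42451414945995 [[0.506, -0.862, 0.011, -0.353], [-0.376, -0.233, -0.897, 0.25], [0.776, 0.45, -0.442, 0.644], [0.0, 0.0, 0.0, 1.0]]
top 55.57295893006711 317.3065376056695 243.8335268403487 [[-0.025, -1.0, 0.01, -0.07], [-0.996, 0.024, -0.082, 0.54], [0.082, -0.012, -0.997, 1.024], [0.0, 0.0, 0.0, 1.0]]
{'time': 0.1, 'q': array([-1.48245011e+00,  5.28364105e-01,  1.43373702e+00, -7.15485252e-06,
        1.18140631e+00, -1.78494023e-01]), 'joint_velocities': array([ 0.00044455, -0.00423887, -0.00413383, -0.00059392, -0.00083966,
        0.00065062]), 'joint_torque': array([-6.75341835e-04, -4.40986884e+01, -1.77149999e+01,  6.35334151e-02,
        5.33557415e-02, -3.37949052e-05]), 'position': array([ 0.1647786 , -0.60225619,  0.23868687]), 'tool_rot': array([ 9.91112096e-01,  1.33025928e-01,  3.98337141e-05, -9.56566320e-04]), 'ft_force': array([0.83815276, 0.28644065, 0.40308133]), 'moment': array([-0.03683443,  0.05030338, -0.0025196 ]), 'grip_force': 0.0, 'grip_width': 0.08735390545670725}
```

View pics/top0.png

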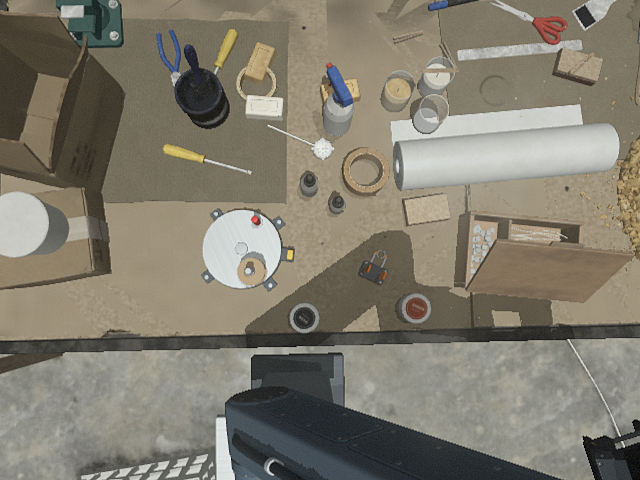

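View pics/scene0.png

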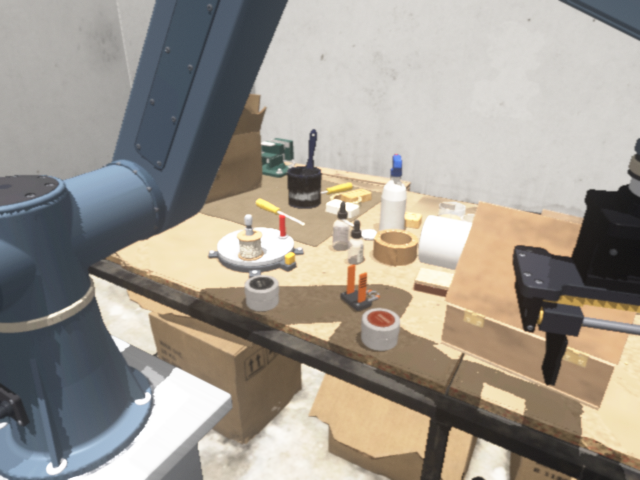

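The top view shows the turntable at about (242,249), post (257,219), axle (249,270), yellow block (290,254), and pliers (374,270) with the ring at about (378,255). I'll enlarge these next.

```bash
cat >h.py <<'E'
import numpy as np,cv2
def ray(c,u,v):
    f=240/np.tan(np.radians(float(c["fov_y"]))/2);V=np.array(c["view"]);R=V[:3,:3]
    d=R.T@np.array([(u-c["cx"])/f,(v-c["cy"])/f,1]);return -R.T@V[:3,3],d
def atz(c,u,v,z):
    o,d=ray(c,u,v);return (o+d*(z-o[2])/d[2])
def dep(c,u,v):
    o,d=ray(c,u,v);return o+d*c["depth"][int(round(v)),int(round(u))]
def proj(c,p):
    f=240/np.tan(np.radians(float(c["fov_y"]))/2);q=np.array(c["view"])@np.append(p,1)
    return f*q[0]/q[2]+c["cx"],f*q[1]/q[2]+c["cy"]
E
python3 - <<'E'
import numpy as np,cv2
from h import *
c=np.load("top0.npz");im=c["color"]
a=cv2.resize(im[195:300,195:305],None,fx=5,fy=5,interpolation=cv2.INTER_CUBIC)[:525,:550]
b=cv2.resize(im[240:300,350:400],None,fx=5,fy=5,interpolation=cv2.INTER_CUBIC)
out=np.zeros((525,800,3),np.uint8);out[:525,:550]=a;out[:300,550:800]=b
cv2.imwrite("pics/crop1.png",out)
for n,p in dict(center=(242,249),post=(256,218),axle=(249,269),yel=(290,254),hous=(374,270),s1=(309,178),s3=(337,200),t1=(415,307),t2=(304,317),sand=(427,209)).items(): print(n,dep(c,*p).round(4))
E
```

```text
center [0.5291 0.0865 0.041 ]
post [0.592  0.0483 0.0881]
axle [0.4812 0.0594 0.1271]
yel [ 0.5154 -0.0212  0.0391]
hous [ 0.4752 -0.2131  0.0128]
s1 [ 0.6693 -0.0683  0.1225]
s3 [ 0.6236 -0.1267  0.1088]
t1 [ 0.3901 -0.297   0.046 ]
t2 [ 0.3741 -0.0496  0.0419]
sand [ 0.6125 -0.3388  0.0261]
```

View pics/crop1.png

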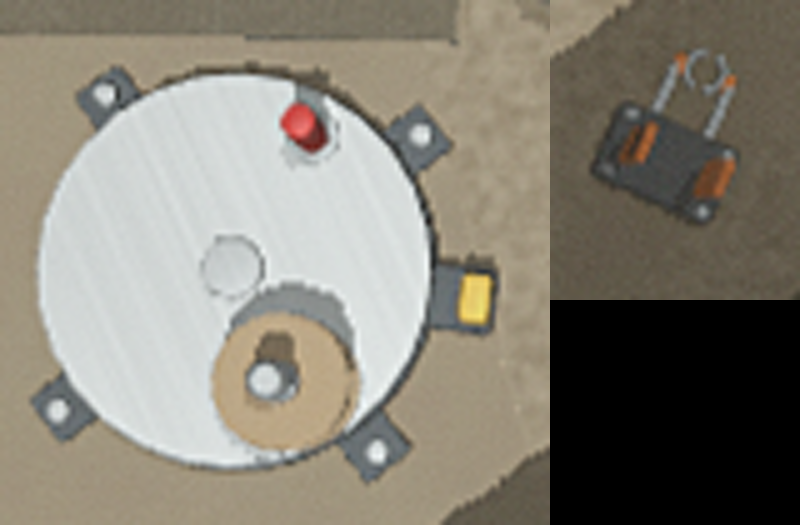

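The enlarged crop shows the disc centred at crop (236,270), post top (298,121), axle top (265,379), yellow block (475,300), ring (707,71), and the housing with its corners visible.

```bash
python3 - <<'E'
import numpy as np
from h import *
c=np.load("top0.npz")
A=lambda x,y,z:atz(c,195+(x+.5)/5-.5,195+(y+.5)/5-.5,z)
B=lambda x,y,z:atz(c,350+(x-550+.5)/5-.5,240+(y+.5)/5-.5,z)
print("cam",ray(c,0,0)[0])
C=A(236,270,.03);P=A(298,121,.09);X=A(265,379,.127);Y=A(475,300,.038)
hub=A(233,266,.041)
feet=[A(106,93,.012),A(421,134,.012),A(377,450,.012),A(58,410,.012)]
print("C",C,"hub",hub,"feetmean",np.mean(feet,0))
pol=lambda p:(np.hypot(*(p-C)[:2]),np.arctan2(*(p-C)[1::-1]))
for n,p in zip("PXY",(P,X,Y)):print(n,p,pol(p))
d=lambda a:(a+np.pi)%(2*np.pi)-np.pi
print("post-axle",d(pol(P)[1]-pol(X)[1]),"axle->yellow",d(pol(Y)[1]-pol(X)[1]))
R=B(707,71,.005);H=B(665,161,.014)
print("R",R,"H",H,np.linalg.norm((R-H)[:2]),np.arctan2(*(R-H)[1::-1]))
for a,b in(((680,62),(730,82)),((650,125),(718,160))):print(B(*a,.01),B(*b,.01))
# corners
k=[B(622,102,.014),B(738,150,.014),B(708,222,.014),B(592,172,.014)]
print(np.array(k),np.mean(k,0),np.linalg.norm(k[0]-k[1]),np.linalg.norm(k[1]-k[2]))
# depth based handles: points with z>.05 near pliers
for v in range(255,290):
  for u in range(355,400):
    p=dep(c,u,v)
    if p[2]>.06:print(u,v,p.round(4))
E
```

```text
cam [ 0.45251712 -0.07107361  1.06543928]
C [0.53088955 0.088634   0.03      ] hub [0.5318956  0.08826523 0.041     ] feetmean [0.5318153  0.08927655 0.012     ]
P [0.59010798 0.05196422 0.09      ] (np.float64(0.06965266894283126), np.float64(-0.5544387434607031))
X [0.47835631 0.06228994 0.127     ] (np.float64(0.05876862188404018), np.float64(-2.6767664328571508))
Y [ 0.51408718 -0.0201665   0.038     ] (np.float64(0.11009026819584662), np.float64(-1.724018749855499))
post-axle 2.122327689396448 axle->yellow 0.9527476830016521
R [ 0.51272957 -0.23183482  0.005     ] H [ 0.47111471 -0.20954714  0.014     ] 0.04720738523016584 -0.4916972719598497
[ 0.51694099 -0.21866168  0.01      ] [ 0.50706764 -0.24159072  0.01      ]
[ 0.48801916 -0.20369274  0.01      ] [ 0.47103861 -0.23467277  0.01      ]
[[ 0.49882947 -0.19059731  0.014     ]
 [ 0.47534737 -0.24347038  0.014     ]
 [ 0.44259025 -0.22839     0.014     ]
 [ 0.46688807 -0.17567221  0.014     ]] [ 0.47091379 -0.20953247  0.014     ] 0.05785301248728827 0.0360617170550467
363 262 [ 0.4525 -0.0711  1.0654]
392 262 [ 0.4525 -0.0711
[... 1213 characters left out ...]
648 -0.2253  0.0667]
384 274 [ 0.4646 -0.226   0.0756]
385 274 [ 0.4646 -0.2282  0.0756]
386 274 [ 0.4645 -0.23    0.0779]
383 275 [ 0.4625 -0.2237  0.0761]
384 275 [ 0.4625 -0.2257  0.0776]
385 275 [ 0.4624 -0.2277  0.0783]
382 276 [ 0.4605 -0.2228  0.0673]
383 276 [ 0.4604 -0.2235  0.0768]
384 276 [ 0.4603 -0.2258  0.0759]
385 276 [ 0.4602 -0.2273  0.0804]
382 277 [ 0.4583 -0.2216  0.0745]
383 277 [ 0.4582 -0.2237  0.0749]
384 277 [ 0.4581 -0.2253  0.0791]
382 278 [ 0.4561 -0.2215  0.0748]
383 278 [ 0.456  -0.2235  0.0758]
384 278 [ 0.456  -0.2255  0.0772]
391 286 [ 0.4525 -0.0711  1.0654]
397 286 [ 0.4525 -0.0711  1.0654]
396 289 [ 0.4525 -0.0711  1.0654]
398 289 [ 0.4525 -0.0711  1.0654]
```

```bash
cat >>h.py <<'E'
def to(x,y,z,psi=None):
    from rig import robot
    from scipy.spatial.transform import Rotation as R
    o=robot.get_obs();r=R.from_quat(o["tool_rot"]);M=r.as_matrix();ps=np.arctan2(M[1,0],M[0,0])
    print("pos",o["position"].round(4),"psi",ps.round(4),"tilt",M[:,2].round(4),"t",o["time"],"w",o["grip_width"],"gf",o["grip_force"],"F",o["ft_force"].round(1),"q",o["q"].round(2))
    print("tool-frame cm",(M.T@(np.array([x,y,z])-o["position"])*100).round(2), "twist deg",None if psi is None else round(-np.degrees(psi-ps),1))
E
python3 - <<'E'
from h import *
to(.5905,.0522,.2,-.554)
c=np.load("top0.npz")
for p in((475,230),(480,285),(540,240),(600,290),(560,270),(620,225)):print(p,dep(c,*p).round(3))
E
```

```text
pos [ 0.1648 -0.6023  0.2387] psi 0.2668 tilt [-2.0e-04  1.9e-03 -1.0e+00] t 0.1 w 0.08735390545670725 gf 0.0 F [0.8 0.3 0.4] q [-1.48  0.53  1.43 -0.    1.18 -0.18]
tool-frame cm [ 58.32 -51.9    3.99] twist deg 47.0
(475, 230) [ 0.56  -0.444  0.035]
(480, 285) [ 0.436 -0.418  0.12 ]
(540, 240) [ 0.536 -0.605  0.009]
(600, 290) [ 0.416 -0.741  0.003]
(560, 270) [ 0.463 -0.549  0.189]
(620, 225) [ 0.567 -0.802  0.   ]
```

```bash
python3 -m pendant '[{"jaw":1,"linear":[2.43,-2.16,0],"twist":0},{"jaw":1,"linear":[2.43,-2.16,0],"twist":0},{"jaw":1,"linear":[2.43,-2.16,0],"twist":0},{"jaw":1,"linear":[2.43,-2.16,0],"twist":0},{"jaw":1,"linear":[2.43,-2.16,0],"twist":0},{"jaw":1,"linear":[2.43,-2.16,0],"twist":0},{"jaw":1,"linear":[2.43,-2.16,0],"twist":0},{"jaw":1,"linear":[2.43,-2.16,0],"twist":0},{"jaw":1,"linear":[2.43,-2.16,0],"twist":0},{"jaw":1,"linear":[2.43,-2.16,0],"twist":0},{"jaw":1,"linear":[2.43,-2.16,0],"twist":0},{"jaw":1,"linear":[2.43,-2.16,0],"twist":0}]'
python3 -m pendant '[{"jaw":1,"linear":[2.43,-2.16,0],"twist":0},{"jaw":1,"linear":[2.43,-2.16,0],"twist":0},{"jaw":1,"linear":[2.43,-2.16,0],"twist":0},{"jaw":1,"linear":[2.43,-2.16,0],"twist":0},{"jaw":1,"linear":[2.43,-2.16,0],"twist":0},{"jaw":1,"linear":[2.43,-2.16,0],"twist":0},{"jaw":1,"linear":[2.43,-2.16,0],"twist":0},{"jaw":1,"linear":[2.43,-2.16,0],"twist":0},{"jaw":1,"linear":[2.43,-2.16,0],"twist":0},{"jaw":1,"linear":[2.43,-2.16,0],"twist":0},{"jaw":1,"linear":[2.43,-2.16,0],"twist":0},{"jaw":1,"linear":[2.43,-2.16,0],"twist":0}]'
python3 -m pendant '[{"jaw":0.6,"linear":[0,0,0],"twist":6.7},{"jaw":0.6,"linear":[0,0,0],"twist":6.7},{"jaw":0.6,"linear":[0,0,0],"twist":6.7},{"jaw":0.6,"linear":[0,0,0],"twist":6.7},{"jaw":0.6,"linear":[0,0,0],"twist":6.7},{"jaw":0.6,"linear":[0,0,0],"twist":6.7},{"jaw":0.6,"linear":[0,0,0],"twist":6.8},{"jaw":0.6,"linear":[0,0,0],"twist":0}]'
python3 -c "
from h import *
to(.5905,.0522,.07,-.554)"
```

```text
time: 1.1
position: [0.3782, -0.2743, 0.2394]
tool_rot: [0.991, 0.133, -0.0, -0.0]
ft_force: [-0.1, -0.8, 0.1]
grip_width: 0.0872
grip_force: 0.0
time: 2.1
position: [0.591, 0.0526, 0.2391]
tool_rot: [0.991, 0.133, -0.001, -0.0]
ft_force: [0.0, -0.4, 0.1]
grip_width: 0.0868
grip_force: 0.0
time: 2.77
position: [0.5903, 0.051, 0.239]
tool_rot: [0.962, -0.274, -0.001, 0.0]
ft_force: [0.0, 0.1, -0.2]
grip_width: 0.053
grip_force: 0.0
pos [0.5903 0.051  0.239 ] psi -0.5555 tilt [-1.2e-03  1.0e-04 -1.0e+00] t 2.7667 w 0.05303296774602076 gf 0.0 F [ 0.   0.1 -0.2] q [-0.1   0.48  1.52  0.    1.14  2.02]
tool-frame cm [-0.03 -0.12 16.9 ] twist deg -0.1
```

```bash
python3 -m pendant '[{"jaw":0.6,"linear":[0,-0.02,2.8],"twist":0},{"jaw":0.6,"linear":[0,-0.02,2.8],"twist":0},{"jaw":0.6,"linear":[0,-0.02,2.8],"twist":0},{"jaw":0.6,"linear":[0,-0.02,2.8],"twist":0},{"jaw":0.6,"linear":[0,-0.02,2.8],"twist":0},{"jaw":0.6,"linear":[0,-0.02,2.8],"twist":0},{"jaw":0.6,"linear":[0,0,0],"twist":0},{"jaw":0,"linear":[0,0,0],"twist":0},{"jaw":0,"linear":[0,0,0],"twist":0},{"jaw":0,"linear":[0,0,0],"twist":0},{"jaw":0,"linear":[0,0,0],"twist":0},{"jaw":0,"linear":[0,0,0],"twist":0}]' 6
python3 -m pendant '[{"jaw":0,"linear":[0,0,0],"twist":0},{"jaw":0,"linear":[0,0,0],"twist":0},{"jaw":0,"linear":[0,0,0],"twist":0}]'
python3 -c "
from h import *
to(.5966,.1145,.07,.376)"
```

```text
time: 3.77
position: [0.5924, 0.0519, 0.0733]
tool_rot: [0.962, -0.273, 0.002, -0.0]
ft_force: [-0.3, -0.1, -0.0]
grip_width: 0.0263
grip_force: 0.0
time: 4.02
position: [0.5918, 0.052, 0.0725]
tool_rot: [0.962, -0.273, 0.001, -0.0]
ft_force: [-0.3, 0.1, 4.5]
grip_width: 0.016
grip_force: 6.0
pos [0.5918 0.052  0.0725] psi -0.5535 tilt [ 0.0015 -0.     -1.    ] t 4.0167 w 0.015951732043369787 gf 5.9992331732064486 F [-0.3  0.1  4.5] q [-0.1   0.72  1.64  0.    0.79  2.02]
tool-frame cm [-2.88 -5.57  0.25] twist deg -53.3
```

```bash
python3 -m pendant '[{"jaw":0,"linear":[-0.02,-0.54,0],"twist":-4.45},{"jaw":0,"linear":[-0.02,-0.54,0],"twist":-4.45},{"jaw":0,"linear":[-0.02,-0.54,0],"twist":-4.45},{"jaw":0,"linear":[-0.02,-0.54,0],"twist":-4.45}]'
python3 -c "
from h import *
to(.5966,.1145,.07,.376)"
```

```text
time: 4.35
position: [0.6005, 0.0715, 0.0724]
tool_rot: [0.993, -0.119, 0.001, 0.0]
ft_force: [-0.9, -0.5, 4.1]
grip_width: 0.0159
grip_force: 6.0
pos [0.6005 0.0715 0.0724] psi -0.2392 tilt [ 1.6e-03 -7.0e-04 -1.0e+00] t 4.35 w 0.015932685284072882 gf 5.999967462848872 F [-0.9 -0.5  4.1] q [-0.07  0.73  1.61 -0.    0.81  1.74]
tool-frame cm [-1.4  -4.09  0.24] twist deg -35.2
```

```bash
python3 -m pendant '[{"jaw":0,"linear":[-0.02,-0.54,0],"twist":-4.45},{"jaw":0,"linear":[-0.02,-0.54,0],"twist":-4.45},{"jaw":0,"linear":[-0.02,-0.54,0],"twist":-4.45},{"jaw":0,"linear":[-0.02,-0.54,0],"twist":-4.45},{"jaw":0,"linear":[-0.02,-0.54,0],"twist":-4.45},{"jaw":0,"linear":[-0.02,-0.54,0],"twist":-4.45},{"jaw":0,"linear":[-0.02,-0.4,0],"twist":-4},{"jaw":0,"linear":[0,0,0],"twist":0},{"jaw":0,"linear":[0,0,0],"twist":0}]'
python3 -c "
from h import *
to(.5966,.1145,.07,.376)"
```

```text
time: 5.1
position: [0.6008, 0.1083, 0.0724]
tool_rot: [0.989, 0.145, 0.002, -0.0]
ft_force: [3.4, 2.8, 3.9]
grip_width: 0.0159
grip_force: 6.0
pos [0.6008 0.1083 0.0724] psi 0.2913 tilt [ 4.2e-03  7.0e-04 -1.0e+00] t 5.1 w 0.015922931080111415 gf 5.9988358116243035 F [3.4 2.8 3.9] q [-0.    0.73  1.6   0.    0.81  1.27]
tool-frame cm [-0.22 -0.71  0.24] twist deg -4.9
```

```bash
python3 -m pendant '[{"jaw":0,"linear":[-0.05,-0.4,0],"twist":-2.5},{"jaw":0,"linear":[-0.03,-0.3,0],"twist":-2},{"jaw":0,"linear":[0,0,0],"twist":0},{"jaw":0,"linear":[0,0,0],"twist":0}]' 12
python3 -m pendant '[{"jaw":0,"linear":[-0.02,-0.2,0],"twist":-0.5},{"jaw":0,"linear":[0,0,0],"twist":0}]'
python3 -m pendant '[{"jaw":0,"linear":[0,-0.2,0],"twist":0},{"jaw":0,"linear":[0,0,0],"twist":0}]'
python3 -m pendant '[{"jaw":0,"linear":[0,-0.2,0],"twist":0},{"jaw":0,"linear":[0,0,0],"twist":0}]'
python3 -c "
from h import *
to(.5966,.1145,.07,.376)"
```

```text
time: 5.43
position: [0.5991, 0.1142, 0.0725]
tool_rot: [0.983, 0.184, 0.003, 0.0]
ft_force: [5.6, 1.5, 2.4]
grip_width: 0.0155
grip_force: 12.0
time: 5.6
position: [0.5986, 0.1155, 0.0725]
tool_rot: [0.982, 0.188, 0.004, 0.001]
ft_force: [6.5, -0.4, 1.5]
grip_width: 0.0154
grip_force: 12.0
time: 5.77
position: [0.5979, 0.117, 0.0724]
tool_rot: [0.982, 0.188, 0.004, 0.001]
ft_force: [6.1, -1.1, 2.5]
grip_width: 0.0157
grip_force: 12.0
time: 5.93
position: [0.5974, 0.1182, 0.0725]
tool_rot: [0.982, 0.189, 0.004, 0.002]
ft_force: [6.3, -2.3, 1.8]
grip_width: 0.0158
grip_force: 12.0
pos [0.5974 0.1182 0.0725] psi 0.3796 tilt [ 0.008  -0.0023 -1.    ] t 5.9333 w 0.01575040880952864 gf 11.997269854182377 F [ 6.3 -2.3  1.8] q [ 0.01  0.73  1.6  -0.    0.8   1.21]
tool-frame cm [-0.21  0.31  0.25] twist deg 0.2
```

```bash
python3 -m pendant '[{"jaw":0,"linear":[-0.1,-0.2,0],"twist":-1},{"jaw":0,"linear":[0,0,0],"twist":0}]'
python3 -m pendant '[{"jaw":0,"linear":[-0.06,-0.2,0],"twist":-1},{"jaw":0,"linear":[0,0,0],"twist":0}]'
python3 -m pendant '[{"jaw":0,"linear":[-0.03,-0.2,0],"twist":-1},{"jaw":0,"linear":[0,0,0],"twist":0}]'
python3 - <<'E'
from h import *
from rig import cams
to(.5966,.1145,.07,.376)
c=cams.camera("top");im=c["color"];cv2.imwrite("pics/top1.png",cv2.resize(im[195:300,195:305],None,fx=5,fy=5,interpolation=cv2.INTER_CUBIC))
E
```

```text
time: 6.1
position: [0.5973, 0.1183, 0.0725]
tool_rot: [0.98, 0.198, 0.005, 0.003]
ft_force: [9.1, -7.2, -1.1]
grip_width: 0.0159
grip_force: 12.0
time: 6.27
position: [0.5971, 0.1183, 0.0725]
tool_rot: [0.978, 0.207, 0.006, 0.005]
ft_force: [9.8, -11.9, -1.3]
grip_width: 0.0157
grip_force: 12.0
time: 6.43
position: [0.5969, 0.1184, 0.0725]
tool_rot: [0.976, 0.216, 0.006, 0.006]
ft_force: [11.6, -17.0, -3.6]
grip_width: 0.0158
grip_force: 12.0
pos [0.5969 0.1184 0.0725] psi 0.4346 tilt [ 0.0148 -0.0089 -0.9999] t 6.4333 w 0.015778934470809757 gf 12.009338848292828 F [ 11.6 -17.   -3.6] q [ 0.02  0.73  1.61 -0.01  0.79  1.16]
tool-frame cm [-0.2   0.34  0.25] twist deg 3.4
```

View pics/top1.png

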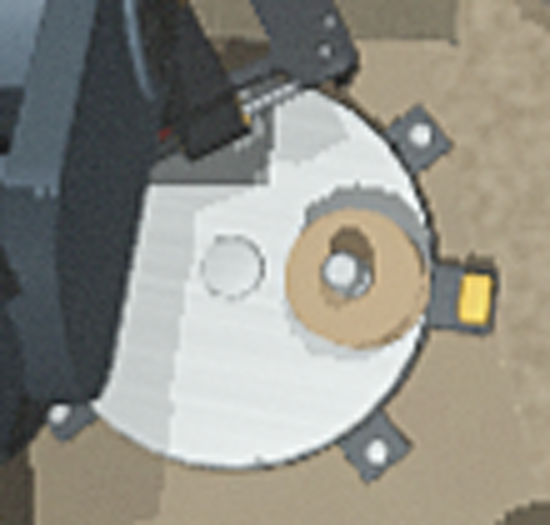

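The spool now stands at the yellow block, with the axle top at crop (343,269). The force rises without motion, so this is the hard stop. Release and lift.

```bash
python3 -m pendant '[{"jaw":0.45,"linear":[0,0,0],"twist":0},{"jaw":0.45,"linear":[0,0,0],"twist":0},{"jaw":0.45,"linear":[0,0.2,0],"twist":0},{"jaw":0.45,"linear":[0,0,-2.5],"twist":0},{"jaw":0.45,"linear":[0,0,-3.5],"twist":0},{"jaw":0.6,"linear":[0,0,-4],"twist":0},{"jaw":0.75,"linear":[0,0,-4],"twist":0},{"jaw":0.75,"linear":[0,0,-4],"twist":0}]'
python3 - <<'E'
from h import *
to(.471,-.210,.2,-.44)
E
```

```text
time: 7.15
position: [0.5881, 0.1225, 0.252]
tool_rot: [0.977, 0.214, -0.003, -0.001]
ft_force: [0.9, -0.3, -0.1]
grip_width: 0.0515
grip_force: 0.0
pos [0.5881 0.1225 0.252 ] psi 0.4311 tilt [-5.8e-03 -2.0e-04 -1.0e+00] t 7.15 w 0.051464675061065585 gf 0.0 F [ 0.9 -0.3 -0.1] q [ 0.02  0.48  1.48 -0.    1.19  1.16]
tool-frame cm [-24.51  25.32   5.28] twist deg 49.9
```

```bash
python3 -m pendant '[{"jaw":0.8,"linear":[0,0,0],"twist":7.1},{"jaw":0.8,"linear":[0,0,0],"twist":7.1},{"jaw":0.8,"linear":[0,0,0],"twist":7.1},{"jaw":0.8,"linear":[0,0,0],"twist":7.1},{"jaw":0.8,"linear":[0,0,0],"twist":7.1},{"jaw":0.8,"linear":[0,0,0],"twist":7.1},{"jaw":0.8,"linear":[0,0,0],"twist":7.1}]'
python3 -m pendant '[{"jaw":0.8,"linear":[0.36,3.51,0],"twist":0},{"jaw":0.8,"linear":[0.36,3.51,0],"twist":0},{"jaw":0.8,"linear":[0.36,3.51,0],"twist":0},{"jaw":0.8,"linear":[0.36,3.51,0],"twist":0},{"jaw":0.8,"linear":[0.36,3.51,0],"twist":0},{"jaw":0.8,"linear":[0.36,3.51,0],"twist":0},{"jaw":0.8,"linear":[0.36,3.51,0],"twist":0},{"jaw":0.8,"linear":[0.36,3.51,0],"twist":0},{"jaw":0.8,"linear":[0.36,3.51,0],"twist":0},{"jaw":0.8,"linear":[0.36,3.51,0],"twist":0},{"jaw":0.8,"linear":[0,0,0],"twist":0}]'
python3 - <<'E'
from h import *
from rig import cams
to(.471,-.210,.062,-.44)
c=cams.camera("top");np.savez("top2.npz",**c);im=c["color"];cv2.imwrite("pics/top2.png",cv2.resize(im[210:300,200:300],None,fx=6,fy=6,interpolation=cv2.INTER_CUBIC))
E
```

```text
time: 7.73
position: [0.5884, 0.1225, 0.2503]
tool_rot: [0.976, -0.219, -0.003, 0.001]
ft_force: [-0.7, -0.2, -0.6]
grip_width: 0.0698
grip_force: 0.0
time: 8.65
position: [0.4726, -0.2157, 0.2508]
tool_rot: [0.976, -0.219, -0.002, 0.001]
ft_force: [0.3, -0.4, 0.9]
grip_width: 0.0696
grip_force: 0.0
pos [ 0.4726 -0.2157  0.2508] psi -0.4419 tilt [-0.0033 -0.001  -1.    ] t 8.65 w 0.06963128828844267 gf 0.0 F [ 0.3 -0.4  0.9] q [-0.64  0.37  1.68 -0.    1.09  1.37]
tool-frame cm [-0.34 -0.49 18.88] twist deg -0.1
```

View pics/top2.png

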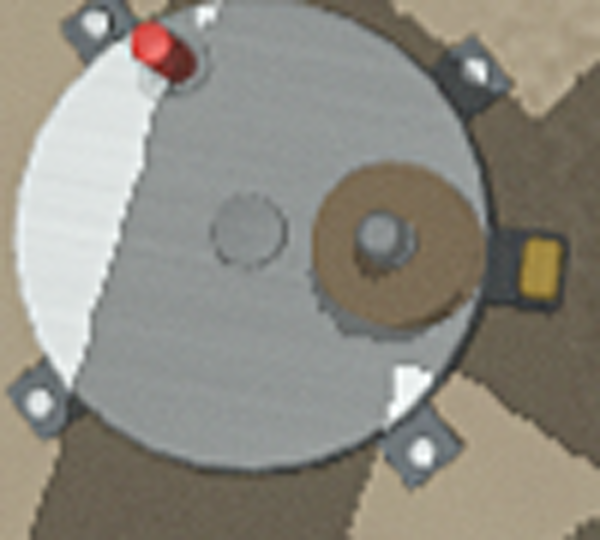

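The view is unobstructed: axle top (380,234), post top (153,46), and the spool is at the index block. Descend on the pliers, correcting (-3.4,-4.9) mm.

```bash
python3 -m pendant '[{"jaw":0.8,"linear":[-0.34,-0.49,0],"twist":0},{"jaw":0.8,"linear":[0,0,2.5],"twist":0},{"jaw":0.8,"linear":[0,0,2.5],"twist":0},{"jaw":0.8,"linear":[0,0,2.5],"twist":0},{"jaw":0.8,"linear":[0,0,2.5],"twist":0},{"jaw":0.8,"linear":[0,0,2.5],"twist":0},{"jaw":0.8,"linear":[0,0,2.5],"twist":0},{"jaw":0.8,"linear":[0,0,2],"twist":0},{"jaw":0.8,"linear":[0,0,2],"twist":0},{"jaw":0.8,"linear":[0,0,0],"twist":0},{"jaw":0.8,"linear":[0,0,0],"twist":0}]'
python3 - <<'E'
from h import *
to(.471,-.210,.059,-.44)
c=np.load("top2.npz")
A=lambda x,y,z:atz(c,200+(x+.5)/6-.5,210+(y+.5)/6-.5,z)
C=np.array([.5315,.0888]);X=A(380,234,.127);P=A(153,46,.09)
print(X,P)
for p in(X,P):d=p[:2]-C;print(np.hypot(*d),np.arctan2(d[1],d[0]))
# spool top circle from depth
z=[];
for v in range(230,272):
  for u in range(245,290):
    p=dep(c,u,v)
    if .076<p[2]<.088:z.append(p)
z=np.array(z);print(len(z),cv2.minEnclosingCircle((z[:,:2]*1000).astype(np.float32)),z.mean(0))
E
```

```text
time: 9.62
position: [0.4734, -0.2024, 0.0608]
tool_rot: [0.977, -0.215, -0.002, -0.001]
ft_force: [0.4, 0.2, -0.0]
grip_width: 0.0693
grip_force: 0.0
pos [ 0.4734 -0.2024  0.0608] psi -0.433 tilt [-0.0035  0.0028 -1.    ] t 9.6167 w 0.06931487838870883 gf 0.0 F [ 0.4  0.2 -0. ] q [-0.62  0.67  1.84  0.    0.63  1.38]
tool-frame cm [0.1  0.79 0.18] twist deg 0.4
[0.52252624 0.0301842  0.127     ] [0.59495498 0.11456645 0.09      ]
0.059298740425524195 -1.7227113131806382
0.06848682017884063 0.3857185249480912
515 ((523.3360595703125, 30.518091201782227), 29.790498733520508) [0.52288432 0.0300812  0.08095734]
```

```bash
python3 -m pendant '[{"jaw":0.8,"linear":[0.1,0.79,0.1],"twist":0},{"jaw":0.8,"linear":[0,0,0],"twist":0},{"jaw":0.8,"linear":[0,0,0],"twist":0},{"jaw":0.8,"linear":[0,0,0],"twist":0}]'
python3 - <<'E'
from h import *
to(.471,-.210,.059,-.44)
E
```

```text
time: 9.95
position: [0.4723, -0.213, 0.0616]
tool_rot: [0.976, -0.216, 0.001, 0.0]
ft_force: [-0.5, -0.2, 0.5]
grip_width: 0.0697
grip_force: 0.0
pos [ 0.4723 -0.213   0.0616] psi -0.4354 tilt [ 0.0017 -0.0011 -1.    ] t 9.95 w 0.06965785862109596 gf 0.0 F [-0.5 -0.2  0.5] q [-0.64  0.67  1.84  0.    0.63  1.37]
tool-frame cm [-0.24 -0.22  0.26] twist deg 0.3
```

```bash
for i in 1 2 3 4; do python3 -m pendant '[{"jaw":0.8,"linear":[0,0,0],"twist":0}]' | grep -E "time|posi"; done
python3 - <<'E'
from h import *
to(.471,-.210,.059,-.44)
E
```

```text
time: 10.03
position: [0.4721, -0.2128, 0.0613]
time: 10.12
position: [0.4719, -0.2127, 0.0611]
time: 10.2
position: [0.4718, -0.2126, 0.0608]
time: 10.28
position: [0.4718, -0.2125, 0.0607]
pos [ 0.4718 -0.2125  0.0607] psi -0.4349 tilt [ 1.e-04 -1.e-04 -1.e+00] t 10.2833 w 0.06960654754585129 gf 0.0 F [ 0.1 -0.7  0.7] q [-0.64  0.68  1.84  0.    0.63  1.37]
tool-frame cm [-0.18 -0.19  0.17] twist deg 0.3
```

```bash
python3 -m pendant '[{"jaw":0.8,"linear":[-0.17,-0.19,0.1],"twist":0.3},{"jaw":0.8,"linear":[0,0,0],"twist":0},{"jaw":0.8,"linear":[0,0,0],"twist":0},{"jaw":0.8,"linear":[0,0,0],"twist":0},{"jaw":0.8,"linear":[0,0,0],"twist":0}]'
python3 -c "
from h import *
to(.471,-.210,.059,-.44)"
python3 -m pendant '[{"jaw":0,"linear":[0,0,0],"twist":0},{"jaw":0,"linear":[0,0,0],"twist":0},{"jaw":0,"linear":[0,0,0],"twist":0},{"jaw":0,"linear":[0,0,0],"twist":0},{"jaw":0,"linear":[0,0,0],"twist":0},{"jaw":0,"linear":[0,0,0],"twist":0},{"jaw":0,"linear":[0,0,0],"twist":0},{"jaw":0,"linear":[0,0,0],"twist":0},{"jaw":0,"linear":[0,0,0],"twist":0},{"jaw":0,"linear":[0,0,0],"twist":0}]' 22
python3 -c "
from h import *
to(.471,-.210,.059,-.44)"
```

```text
time: 10.7
position: [0.4711, -0.21, 0.0595]
tool_rot: [0.976, -0.218, -0.0, -0.0]
ft_force: [0.4, -0.7, 0.3]
grip_width: 0.0697
grip_force: 0.0
pos [ 0.4711 -0.21    0.0595] psi -0.44 tilt [-1.e-04  0.e+00 -1.e+00] t 10.7 w 0.069698432046481 gf 0.0 F [ 0.4 -0.7  0.3] q [-0.64  0.68  1.84  0.    0.62  1.37]
tool-frame cm [-0.01 -0.    0.05] twist deg -0.0
time: 11.53
position: [0.471, -0.2099, 0.0597]
tool_rot: [0.976, -0.218, -0.0, -0.0]
ft_force: [-0.5, 0.3, 2.6]
grip_width: 0.0237
grip_force: 22.0
pos [ 0.471  -0.2099  0.0597] psi -0.4401 tilt [-1.e-04  2.e-04 -1.e+00] t 11.5333 w 0.023730808053428122 gf 22.000333397283143 F [-0.5  0.3  2.6] q [-0.64  0.68  1.84  0.    0.62  1.37]
tool-frame cm [0.   0.01 0.07] twist deg -0.0
```

```bash
python3 -m pendant '[{"jaw":0,"linear":[0,0,-1],"twist":0},{"jaw":0,"linear":[0,0,-2],"twist":0},{"jaw":0,"linear":[0,0,-2],"twist":0},{"jaw":0,"linear":[0,0,-2],"twist":0},{"jaw":0,"linear":[0,0,-2],"twist":0},{"jaw":0,"linear":[0,0,-2],"twist":0},{"jaw":0,"linear":[0,0,-2],"twist":0},{"jaw":0,"linear":[0,0,-2],"twist":0},{"jaw":0,"linear":[0,0,-2],"twist":0},{"jaw":0,"linear":[0,0,0],"twist":0},{"jaw":0,"linear":[0,0,0],"twist":0},{"jaw":0,"linear":[0,0,0],"twist":0}]'
python3 - <<'E'
from h import *
from rig import cams
to(.471,-.210,.059,-.44)
im=[]
for n,(u,v,s) in dict(top=(340,200,5),scene=(320,190,5)).items():
    c=cams.camera(n);np.savez(n+"3.npz",**c)
    o=robot_p=None
    from rig import robot
    p=robot.get_obs()["position"]+[.02,-.01,-.04];u,v=map(int,proj(c,p));print(n,u,v)
    im.append(cv2.resize(c["color"][v-50:v+50,u-40:u+40],None,fx=5,fy=5,interpolation=cv2.INTER_CUBIC))
cv2.imwrite("pics/held.png",np.hstack(im))
E
```

```text
time: 12.53
position: [0.4703, -0.2096, 0.2289]
tool_rot: [0.976, -0.218, -0.001, -0.0]
ft_force: [0.3, -0.3, -1.7]
grip_width: 0.0242
grip_force: 22.0
pos [ 0.4703 -0.2096  0.2289] psi -0.4401 tilt [-1.3e-03  9.0e-04 -1.0e+00] t 12.5333 w 0.024188576961486016 gf 21.999734414494014 F [ 0.3 -0.3 -1.7] q [-0.64  0.4   1.72 -0.    1.03  1.37]
tool-frame cm [1.100e-01 1.000e-02 1.699e+01] twist deg -0.0
top 389 259
scene 369 213
```

View pics/held.png

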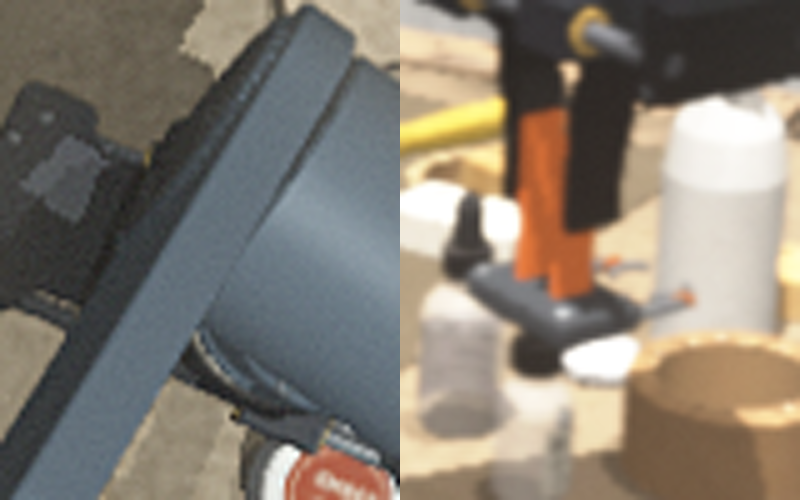

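Pliers are held with the handles fully squeezed and the ring spread (knobs at about (610,262) and (688,297) in the right panel). The top view is hidden by the gripper. Carry them above the axle.

```bash
python3 -m pendant '[{"jaw":0,"linear":[-0.85,-2,0],"twist":0},{"jaw":0,"linear":[-0.85,-2,0],"twist":0},{"jaw":0,"linear":[-0.85,-2,0],"twist":0},{"jaw":0,"linear":[-0.85,-2,0],"twist":0},{"jaw":0,"linear":[-0.85,-2,0],"twist":0},{"jaw":0,"linear":[-0.85,-2,0],"twist":0},{"jaw":0,"linear":[-0.85,-2,0],"twist":0},{"jaw":0,"linear":[-0.85,-2,0],"twist":0},{"jaw":0,"linear":[-0.85,-2,0],"twist":0},{"jaw":0,"linear":[-0.85,-2,0],"twist":0},{"jaw":0,"linear":[-0.85,-2,0],"twist":0},{"jaw":0,"linear":[-0.85,-2,0],"twist":0}]'
python3 -m pendant '[{"jaw":0,"linear":[0,0,0],"twist":0},{"jaw":0,"linear":[0,0,0],"twist":0},{"jaw":0,"linear":[0,0,0],"twist":0},{"jaw":0,"linear":[0,0,0],"twist":0},{"jaw":0,"linear":[0,0,0],"twist":0},{"jaw":0,"linear":[0,0,0],"twist":0},{"jaw":0,"linear":[0,0,0],"twist":0},{"jaw":0,"linear":[0,0,0],"twist":0},{"jaw":0,"linear":[0,0,0],"twist":0},{"jaw":0,"linear":[0,0,0],"twist":0}]' >/dev/null
python3 - <<'E'
from h import *
to(.4803,.0502,.1945,-.44)
E
```

```text
time: 13.63
position: [0.4802, 0.0516, 0.2282]
tool_rot: [0.976, -0.218, -0.001, 0.0]
ft_force: [0.0, 0.1, -1.2]
grip_width: 0.0236
grip_force: 22.0
pos [0.4811 0.0504 0.2296] psi -0.4403 tilt [ 1.e-04 -0.e+00 -1.e+00] t 14.4667 w 0.02406610760684684 gf 21.999825154052814 F [ 0.1  0.9 -0.9] q [-0.13  0.35  1.79 -0.    1.    1.88]
tool-frame cm [-0.06  0.05  3.51] twist deg -0.0
```

Lower to just above the axle tip (ring at about 0.14 m, TCP 0.1945), then look.

```bash
python3 -m pendant '[{"jaw":0,"linear":[-0.06,0.05,0.9],"twist":0},{"jaw":0,"linear":[0,0,0.9],"twist":0},{"jaw":0,"linear":[0,0,0.9],"twist":0},{"jaw":0,"linear":[0,0,0.8],"twist":0},{"jaw":0,"linear":[0,0,0],"twist":0},{"jaw":0,"linear":[0,0,0],"twist":0},{"jaw":0,"linear":[0,0,0],"twist":0},{"jaw":0,"linear":[0,0,0],"twist":0},{"jaw":0,"linear":[0,0,0],"twist":0},{"jaw":0,"linear":[0,0,0],"twist":0}]'
python3 - <<'E'
from h import *
from rig import cams
to(.4803,.0502,.1945,-.44)
c=cams.camera("scene");np.savez("scene4.npz",**c)
u,v=map(int,proj(c,[.5228,.0302,.12]));print(u,v, proj(c,[.5228,.0302,.127]),proj(c,[.5228,.0302,.103]),proj(c,[.5228,.0302,.14]))
cv2.imwrite("pics/above.png",cv2.resize(c["color"][v-30:v+30,u-40:u+40],None,fx=10,fy=10,interpolation=cv2.INTER_CUBIC))
E
```

```text
time: 15.3
position: [0.4805, 0.0503, 0.1949]
tool_rot: [0.976, -0.218, 0.0, -0.0]
ft_force: [0.2, -0.0, -0.2]
grip_width: 0.024
grip_force: 22.0
pos [0.4805 0.0503 0.1949] psi -0.44 tilt [ 1.e-03 -1.e-04 -1.e+00] t 15.3 w 0.024014506434140985 gf 21.999715853162343 F [ 0.2 -0.  -0.2] q [-0.13  0.41  1.83  0.    0.91  1.88]
tool-frame cm [-0.02  0.02  0.04] twist deg -0.0
272 214 (np.float64(272.24006135948275), np.float64(211.17112151857884)) (np.float64(272.64703947519996), np.float64(221.05181959675568)) (np.float64(272.0160148869651), np.float64(205.7316753544382))
```

View pics/above.png

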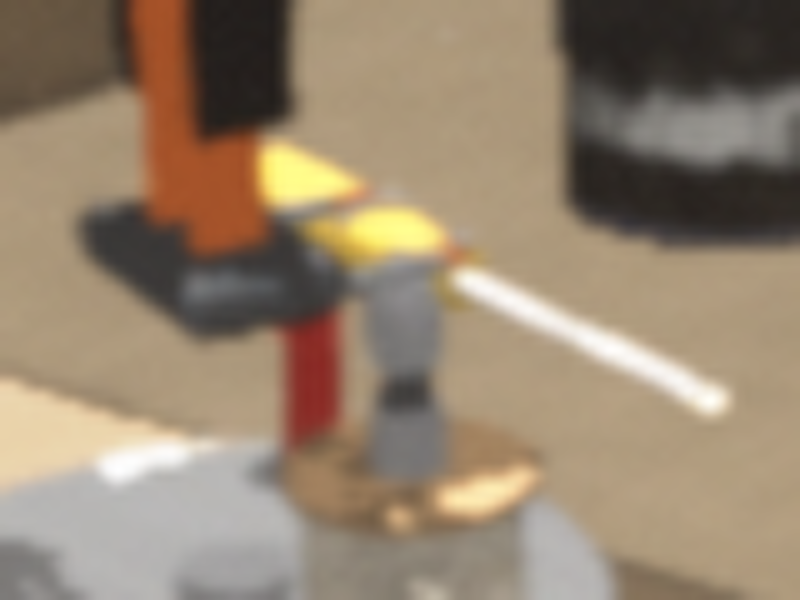

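```bash
python3 - <<'E'
from h import *
c=np.load("scene4.npz")
x=np.array([np.cos(.44),-np.sin(.44),0]);y=np.array([np.sin(.44),np.cos(.44),0]);z=np.array([0,0,1])
for nm,T in(("held",[.4703,-.2096,.2289]),("above",[.4805,.0503,.1949])):
    T=np.array(T)-[0,0,.0597]
    for b in((47,20.5,5),(47,-20.5,5),(47,0,5),(48,0,5),(47,1,5),(47,0,6)): print(nm,b,np.round(proj(c,T+b[0]*x/1e3+b[1]*y/1e3+b[2]*z/1e3),2))
A=cv2.resize(np.load("scene3.npz")["color"][200:240,355:400],None,fx=16,fy=16,interpolation=cv2.INTER_CUBIC)[:,:]
cv2.imwrite("pics/ring3.png",A[:600,:720])
E
```

```text
held (47, 20.5, 5) [371.96 214.02]
held (47, -20.5, 5) [386.08 221.16]
held (47, 0, 5) [378.9  217.53]
held (48, 0, 5) [379.3  217.42]
held (47, 1, 5) [378.56 217.35]
held (47, 0, 6) [378.93 217.05]
above (47, 20.5, 5) [267.65 202.76]
above (47, -20.5, 5) [276.57 208.54]
above (47, 0, 5) [272.04 205.61]
above (48, 0, 5) [272.44 205.52]
above (47, 1, 5) [271.83 205.47]
above (47, 0, 6) [272.03 205.19]
```

View pics/ring3.png

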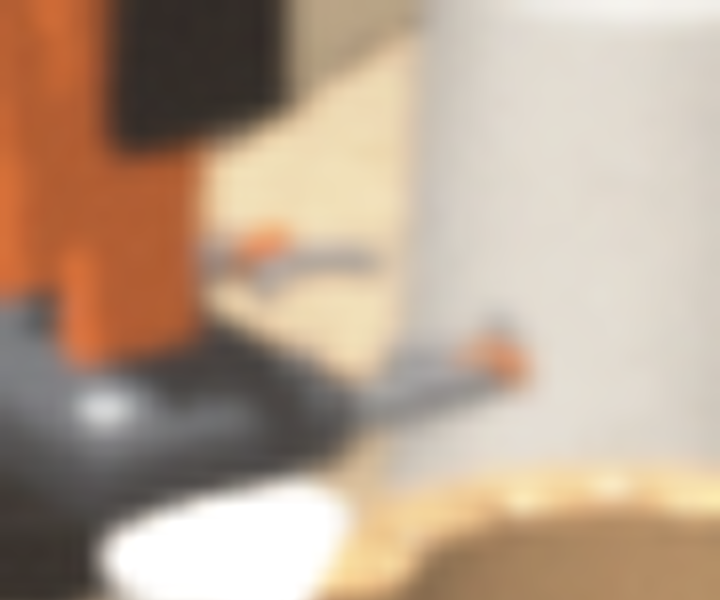

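Right panel: knobs at px (370.9,214.6) and (385.8,221.9), about 1 mm from prediction, which agrees with a small camera bias. Descend partway, watching the force.

```bash
python3 -m pendant '[{"jaw":0,"linear":[0,0,0.4],"twist":0},{"jaw":0,"linear":[0,0,0.4],"twist":0},{"jaw":0,"linear":[0,0,0.4],"twist":0},{"jaw":0,"linear":[0,0,0.3],"twist":0},{"jaw":0,"linear":[0,0,0],"twist":0},{"jaw":0,"linear":[0,0,0],"twist":0},{"jaw":0,"linear":[0,0,0],"twist":0}]'
python3 -m pendant '[{"jaw":0,"linear":[0,0,0.3],"twist":0},{"jaw":0,"linear":[0,0,0.3],"twist":0},{"jaw":0,"linear":[0,0,0.2],"twist":0},{"jaw":0,"linear":[0,0,0],"twist":0},{"jaw":0,"linear":[0,0,0],"twist":0},{"jaw":0,"linear":[0,0,0],"twist":0},{"jaw":0,"linear":[0,0,0],"twist":0}]'
python3 - <<'E'
from h import *
from rig import cams
to(.4803,.0502,.1577,-.44)
c=cams.camera("scene");np.savez("scene5.npz",**c)
cv2.imwrite("pics/on.png",cv2.resize(c["color"][192:237,250:302],None,fx=13,fy=13,interpolation=cv2.INTER_CUBIC))
print(proj(c,[.5228,.0302,.127]))
E
```

```text
time: 15.93
position: [0.4804, 0.0503, 0.1795]
tool_rot: [0.976, -0.218, -0.0, -0.0]
ft_force: [0.5, -0.1, -0.4]
grip_width: 0.0237
grip_force: 22.0
time: 16.52
position: [0.4804, 0.0503, 0.1716]
tool_rot: [0.976, -0.218, 0.0, -0.0]
ft_force: [0.1, -0.4, -0.2]
grip_width: 0.0238
grip_force: 22.0
pos [0.4804 0.0503 0.1716] psi -0.44 tilt [ 2.e-04 -0.e+00 -1.e+00] t 16.5167 w 0.02376758845404034 gf 21.99980308607337 F [ 0.1 -0.4 -0.2] q [-0.13  0.44  1.85  0.    0.85  1.88]
tool-frame cm [-0.    0.02  1.39] twist deg -0.0
(np.float64(272.24006135948275), np.float64(211.17112151857884))
```

View pics/on.png

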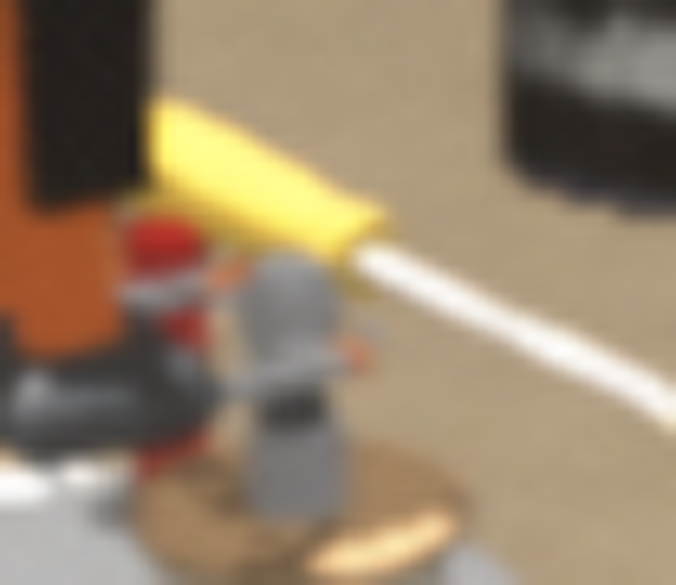

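The axle is inside the spread ring with no contact force. Knobs at (230,276) and (352,350) put the ring centre at about px 272.2 against the axle axis at 272.0, so it is centred within about 1 mm. Final descent to groove height.

```bash
python3 -m pendant '[{"jaw":0,"linear":[0,0,0.3],"twist":0},{"jaw":0,"linear":[0,0,0.3],"twist":0},{"jaw":0,"linear":[0,0,0.3],"twist":0},{"jaw":0,"linear":[0,0,0.3],"twist":0},{"jaw":0,"linear":[0,0.01,0.16],"twist":0},{"jaw":0,"linear":[0,0,0],"twist":0},{"jaw":0,"linear":[0,0,0],"twist":0},{"jaw":0,"linear":[0,0,0],"twist":0},{"jaw":0,"linear":[0,0,0],"twist":0},{"jaw":0,"linear":[0,0,0],"twist":0},{"jaw":0,"linear":[0,0,0],"twist":0},{"jaw":0,"linear":[0,0,0],"twist":0}]'
python3 - <<'E'
from h import *
from rig import cams
to(.4803,.0502,.1577,-.44)
c=cams.camera("scene")
cv2.imwrite("pics/end.png",cv2.resize(c["color"][200:245,250:302],None,fx=13,fy=13,interpolation=cv2.INTER_CUBIC))
print(proj(c,[.5228,.0302,.103]))
E
```

```text
time: 17.57
position: [0.4803, 0.0502, 0.158]
tool_rot: [0.976, -0.218, 0.0, 0.0]
ft_force: [-0.2, -0.7, -1.6]
grip_width: 0.0237
grip_force: 22.0
pos [0.4803 0.0502 0.158 ] psi -0.44 tilt [ 2.e-04 -1.e-04 -1.e+00] t 17.5667 w 0.02370052564653248 gf 21.999759661921416 F [-0.2 -0.7 -1.6] q [-0.13  0.47  1.86 -0.    0.81  1.88]
tool-frame cm [0.   0.   0.03] twist deg -0.0
(np.float64(272.64703947519996), np.float64(221.05181959675568))
```

View pics/end.png

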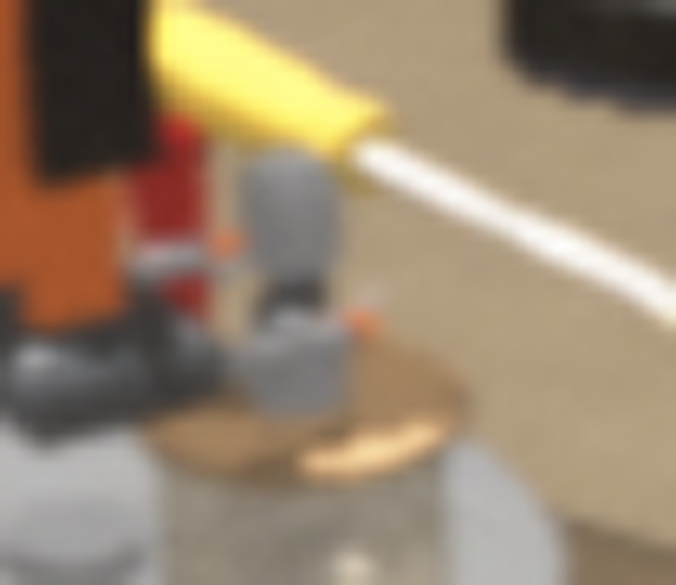

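The ring is at groove level. Knobs at (228,243) and (362,320) give a midpoint of (295,281), against the groove centre at about (294,286), which is within 1 mm. There is no contact force, so I'm handing in.

```bash
python3 -c "
from rig import robot
print(robot.hand_in())"
```

```text
the job is handed in; nothing more can be done
None
```

I handed the job in at about 17.6 s: the turntable is at its stop, and the pliers are held squeezed open with the ring level with the groove. By camera and arm readings the ring is centred on the axle to within about 1 mm, and the wrist force showed no contact.

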